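# Push the tube holder through the reader's L-shaped slot into the reading bay

## Robot

A 6-joint arm with a two-finger parallel gripper is mounted at the origin on a cart in front of the work surface, level with it; the furniture and walls round the work are solid. World frame = base frame: x ahead of the robot, y to its left, z up, the work surface at z = 0. Lengths are in m, angles in rad, forces in N, time in s.
With the tool pointing down it reaches from about 0.35 to 0.975 m from the base axis. Payload 4.9 kg.
Tool frame: the origin (TCP) lies at the very end of the fingers, on their centre line; the grasp point (between the pads) lies 19 mm behind it; z points along the fingers, y is the line along which they close (so a half turn about z gives the same grasp; the last joint's range is limited). The gripper opens to 85 mm and grips with 20 to 120 N. Pads are 22 mm wide; open, the fingers measure 114 mm over their backs; the gripper's body (76 mm by 85 mm) begins 54 mm behind the grasp point. The pads swing forward as they close: fully open they stand 13 mm farther back than shut.
Start: joints at [1.059, 0.053, 1.613, -0, 1.476, -0.119], TCP at [0.239, 0.577, 0.231] pointing down, gripper open.
Joint ranges: [-3.01, 3.01], [-1.01, 2.22], [0.06, 2.58], [-1.02, 4.17], [0.09, 2.62], [-3.14, 3.14]. Speed limits (rad/s): [2.57, 2.57, 3.14, 3.14, 3.14, 3.14].

## Interface

Orientations are given as a unit quaternion [w, x, y, z].
In Python, from plant import state, optics, ticket, nets gives the robot as it stands. The module is installed in compiled form; this text tells all that it offers.
- The arm moves only by the shell command python3 -m inch 'ROWS' [OPENING]. ROWS is JSON, a list of rows, each an object of numbers: "dx", "dy", "dz": the shift along the tool's x, y, z as a fraction of full scale; "rx", "ry", "rz": the turn, a rotation vector about the tool's x, y, z as a fraction of full scale. In form: [{"dx": .., "dy": .., "dz": .., "rx": .., "ry": .., "rz": ..}, ...]. A call has 1 to 5 rows; each row is the pose to reach, as a shift and turn from the pose commanded when the call began, along the tool's axes at that moment; what a row does not reach only later rows make up. Full scale, the value 1, is 0.8 m for a shift and 1.5 rad for a turn. A row lasts 1/10 s, in which the tool goes at most 50 mm and 8.59 degrees, less where a joint would pass 70% of its speed; a pose out of reach is approached as far as the arm can. A call with a number of a shift or a turn outside -1 to 1 is refused whole. A call with a gripper value outside its range is refused whole. OPENING is the opening, from -1 (shut) to 1 (fully open), set as the call begins (- or left out, the last holds). The fingers move at their own pace and stop on an object; the grip force is fixed at half the most. Time passes only in rows, so rows that repeat a pose let the fingers close. It gives the time, the measured TCP pose, the force, the opening and the grip force at its end, in the units of the state.
- state(): the state, without advancing time (a new reading comes with each control period).
- optics.grab_frame(name): name is "scene" or "top" or "wrist"; returns the picture (480x640x3 uint8, red, green, blue); there is no depth.
- optics.camera_info(name): a dict with "fx", "fy", "cx", "cy" (pixels), "R" (3x3) and "t" (3): a world point X has camera coordinates R X + t. Camera axes: x right, y down, z forward; pixel columns grow to the right and rows downward; lengths in m; the calibration is good to about 2 mm. A picture is of the moment at which its call begins: read the wrist's pose just before it. camera_info takes no time and is no camera call; for the wrist camera it gives the pose at the moment of the call.
- ticket.job_done(): hands the job in; it is judged then, once.
Trained networks look in the newest picture that a camera, given by its name, has taken for a name from the list of things; names that differ only in an ending like _2 or _b are one class to them, and where a whole thing is asked for, a point or a joint stands for the part that bears it (a point fixed in the world has none). Each returns a list of dicts, best first, with "confidence" (0 to 1); they miss things now and then, are a little off and sometimes report something else, mostly with a low value. They report only what shows in the picture. A call takes as long as a camera call. They do not tell look-alikes from the thing itself.
- nets.boxes_of(camera, name): "bbox" ([centre column, centre row, width, height] in pixels, round what is visible of it).
- nets.outline_of(camera, name): "pixels" (480x640 bool, what is visible of it) and "bbox" ([centre column, centre row, width, height] in pixels, round what is visible of it).
The state is a dict: "time": time; "joint_pos": joint angles; "joint_vel": joint speeds; "joint_efforts": joint torques, N m; "tool_pos": TCP position; "tool_rot": TCP orientation; "contact_force": force on the tool from outside, world axes, zero at the start; "ft_torque": the same for the moment, N m; "gripper_width": opening from 0.0 (shut) to 1.0 (fully open); "grasp_force": force on a finger pad.
Only numpy, scipy, OpenCV 4.12 (cv2) and the standard library are available. Lean on these libraries where they do the work, as an engineer would, in place of code of your own. Each camera call takes 0.05 s, during which the arm holds its last target. There are 200 camera calls.

## Task

Get the sample in the tube reader into place: with the fingertips, push the round brass tube holder along the long leg of its L-shaped slot to the corner, then push it sideways along the short leg until it is fully home at the slot's end in the blue reading bay. Only push the holder: do not lift it out of the slot, do not touch the tube standing in it, and leave the beaker, timer and marker where they are. Finish with the hand clear.

Things in the scene. Friction and masses are not known exactly. Their poses are not given: they have to be found in the camera images.
- reader: tube reader: low white unit 174 x 158 mm, fixed on the table, deck 24 mm above the table. Origin: centre of the underside, at table height. x runs along the slot's long leg towards the corner (away from the robot at yaw 0), y to the left along the short leg, z up. The slot in the deck is 13 mm wide, 14 mm deep, its corner square.
- slot_start (a point): on the deck: where the holder's axis stands at the closed beginning of the long leg (red mark), at (-35, -25, 24) mm in the reader's frame
- slot_corner (a point): on the deck: where the holder's axis stands in the corner, at (40, -25, 24) mm in the reader's frame, 75 mm from the start; at the corner the pin has 1.5 mm of play to either side
- slot_end (a point): on the deck: where the holder's axis stands when the pin touches the closed end of the short leg (green mark), at (40, 30, 24) mm in the reader's frame, 55 mm from the corner
- holder: tube holder: loose upright brass-coloured cylinder 48 mm across, 24 mm high, 105 to 210 g, that slides on the deck under a push of 1 to 3 N; a guide pin 10 mm across reaches 12 mm down into the slot. Origin: centre of its underside, level with the deck; z up. It can turn freely about its pin. It starts within the first 25 mm of the long leg.
- sample_tube: small clear tube with a purple lid, 13 x 20 x 40 mm, standing loosely in the holder's central socket, its top 22 mm above the holder's top. Origin: lower end of the tube, 6 mm above the holder's underside; z up along the tube.
- beaker: bystander: empty clear beaker, 54 mm across, 68 mm high, beside the reader (left or right). Origin: centre of the underside.
- timer: bystander: flat white digital timer with three keys, 62 x 68 x 19 mm, on the other side of the reader. Origin: centre of the underside.
- marker: bystander: marker pen lying in front of the reader, 17 x 135 x 16 mm. Origin: centre of the underside; y along the pen.
- bay_corner (a point): inner corner, at the top, of the blue reading bay: two walls 38 mm high on the deck, round the slot's end. From here the far wall (15 mm thick) runs 55 mm towards the reader's -y and the end wall (17 mm thick) runs 57 mm towards -x. At (69, 59, 62) mm in the reader's frame. The holder at the slot's end is 5 mm clear of both walls; the bay is open towards -x and -y.
Things that resemble listed ones, but are neither listed nor needed, are in the scene too. Of the things that look like the reader, the larger one is meant. There is more than one size of the holder; the one meant has the size given above.

How it is judged:
On the way, in this order (a step that is already met when the one before it is completed fails the run):
1. the holder has been pushed along the long leg to the corner (x of holder in the frame of reader above 0.034 m and y of holder in the frame of reader below -0.018 m), for 0.1 s.
2. the holder stands at the end of the short leg (horizontal distance between holder and slot_end below 0.004 m), for 0.2 s.
At the end, for the whole second after the job is handed in: the holder is at rest in the slot within 4 mm of the end of the short leg, flat on the deck, with the tube still standing in its socket; beaker, timer and marker within 15 mm of where they were (horizontal distance between holder and slot_end below 0.004 m and z of holder in the frame of reader below 0.026 m and angle between holder's own z axis and vertical below 0.08 rad and horizontal distance between sample_tube and holder below 0.005 m and angle between sample_tube's own z axis and vertical below 0.3 rad and linear speed of holder below 0.01 m/s and distance of each of beaker, timer, marker from where it was at the start of the episode below 0.015 m); the robot touches nothing.
It fails at once if the holder is lifted (more than 4 mm) or tipped (z of holder in the frame of reader above 0.028 m or angle between holder's own z axis and vertical above 0.2 rad).
It fails at once if the tube is touched by the robot (contact force between any of the fingers, the arm and sample_tube above 0.3 N).
It fails at once if the tube is lifted (more than 9 mm) in its socket (z of sample_tube in the frame of holder above 0.015 m).
It fails at once if the beaker, timer or marker is pushed away (distance of any of beaker, timer, marker from where it was at the start of the episode above 0.02 m).
It also fails if it takes over 43 s, if anything falls off the work surface, if the arm or the gripper's body presses on something with over 40 N, if the wrist force passes 120 N, or if a joint passes its speed limit or range.

## Working session

There is one attempt and no reset: what is moved stays moved. The work goes in short steps, Python scripts to look and compute and a shell command to move; the robot and the scene stay as the last step left them, time stands still between calls to the robot, and variables do not carry over. Pictures are saved under pics/ and viewed, at most 10 in all, crops included, and the job is handed in when it is done.

```bash
mkdir -p pics
cat > h.py <<'E'
import numpy as np,cv2
from plant import state,optics,ticket,nets
def save(cam,fn):
    im=optics.grab_frame(cam); cv2.imwrite('pics/'+fn,im[:,:,::-1]); return im
def ray(cam,u,v,z):
    c=optics.camera_info(cam);R=np.array(c['R']);t=np.array(c['t'])
    d=R.T@np.array([(u-c['cx'])/c['fx'],(v-c['cy'])/c['fy'],1]);o=-R.T@t
    return o+d*(z-o[2])/d[2]
def proj(cam,X):
    c=optics.camera_info(cam);p=np.array(c['R'])@np.array(X)+np.array(c['t'])
    return np.array([c['fx']*p[0]/p[2]+c['cx'],c['fy']*p[1]/p[2]+c['cy']])
E
python3 - <<'E'
from h import *
for c in('top','scene'):
    save(c,c+'0.png')
    for n in('reader','holder','sample_tube','beaker','timer','marker','bay_corner'):
        for d in nets.boxes_of(c,n):
            print(c,n,round(d['confidence'],2),np.round(d['bbox']),np.round(ray(c,*d['bbox'][:2],0.024),3))
s=state();print(s['time'],s['tool_pos'],s['tool_rot'],s['gripper_width'])
E
```

```text
top reader 0.97 [224. 158.  61.  65.] [0.685 0.259 0.024]
top reader 0.72 [342. 228.  99. 106.] [0.549 0.029 0.024]
top reader 0.61 [359. 306.  70.  25.] [ 0.398 -0.002  0.024]
top holder 0.98 [440. 265.  37.  37.] [ 0.476 -0.158  0.024]
top holder 0.73 [355. 231.  29.  24.] [0.543 0.005 0.024]
top sample_tube 0.36 [358. 229.   9.  13.] [ 0.546 -0.002  0.024]
top beaker 0.64 [262. 249.  30.  27.] [0.508 0.183 0.024]
top beaker 0.28 [340. 228.  98. 110.] [0.548 0.034 0.024]
top timer 0.9 [416. 212.  33.  30.] [ 0.578 -0.115  0.024]
top marker 0.57 [359. 306.  65.  25.] [ 0.398 -0.003  0.024]
top bay_corner 0.96 [225. 156.  60.  69.] [0.688 0.255 0.024]
top bay_corner 0.55 [340. 228. 102. 103.] [0.547 0.034 0.024]
scene reader 0.73 [324. 273. 129. 118.] [0.542 0.03  0.024]
scene holder 0.7 [334. 275.  24.  30.] [0.551 0.016 0.024]
scene holder 0.65 [382. 357.  48.  52.] [ 0.481 -0.15   0.024]
scene beaker 0.76 [253. 237.  30.  45.] [0.513 0.185 0.024]
scene timer 0.86 [405. 318.  52.  44.] [ 0.563 -0.126  0.024]
scene timer 0.66 [252. 237.  29.  46.] [0.514 0.186 0.024]
scene bay_corner 0.74 [297. 184.  82.  59.] [0.682 0.253 0.024]
scene bay_corner 0.57 [325. 273. 135. 115.] [0.543 0.029 0.024]
0.8 [0.23923558 0.5774178  0.2313301 ] [5.34761584e-06 1.95147381e-01 9.80773928e-01 3.26199528e-05] 1.0002581171945102
```

View pics/top0.png

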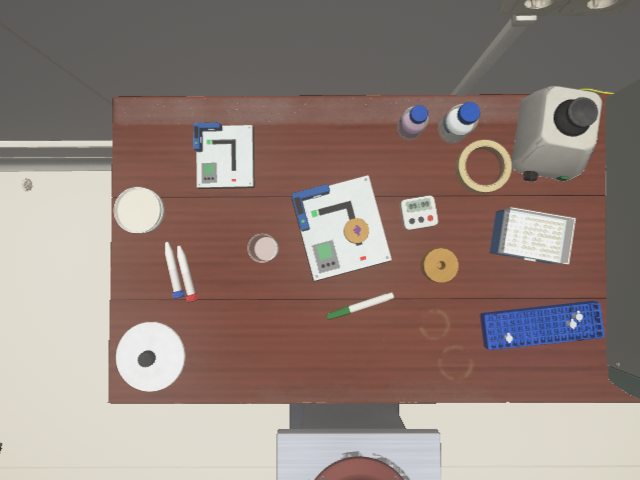

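View pics/scene0.png

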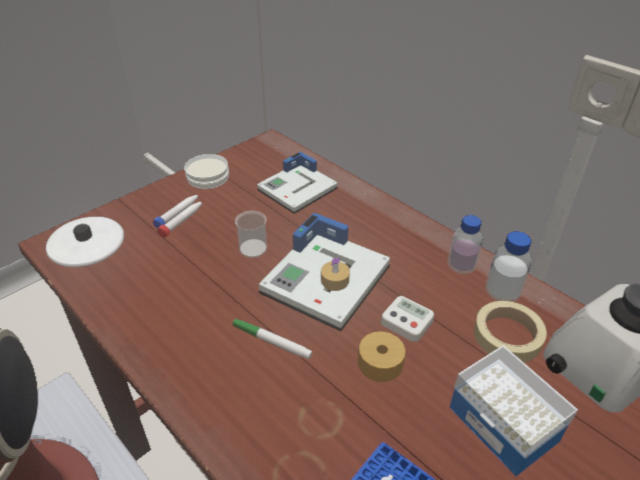

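Top view: the larger reader is at about (342,228), with its bay at upper left, red mark near (363,258) and green near (314,213). Look-alikes are the small reader at (224,158) and the large tubeless ring at (440,265). I choose the holder with the purple-lidded tube at (356,231), standing in the large reader's slot. I'll check that in a crop and fit the reader pose.

Run:
```python
from h import *
im=cv2.imread('pics/top0.png')
cv2.imwrite('pics/crop0.png',cv2.resize(im[165:290,280:405],(600,600),interpolation=cv2.INTER_CUBIC))
hsv=cv2.cvtColor(im,cv2.COLOR_BGR2HSV)
sub=np.zeros(im.shape[:2],bool);sub[165:290,285:397]=1
def cen(m):
    ys,xs=np.nonzero(m&sub);return len(xs),xs.mean(),ys.mean()
h,s,v=[hsv[:,:,i].astype(int) for i in range(3)]
g=(h>45)&(h<80)&(s>120);yy,xx=np.mgrid[:480,:640]
g1=g&(yy<222); r=((h<4)|(h>176))&(s>170)&(v>150)&(yy>250)
for n,m in(('green',g1),('red',r)):
    k,u,w=cen(m);print(n,k,u,w,ray('top',u,w,.024))
br=(h>10)&(h<25)&(s>100)&(v>120)
k,u,w=cen(br);print('holder',k,u,w,ray('top',u,w,.048))
white=((s<40)&(v>170)&sub).astype(np.uint8)
n,l,st,_=cv2.connectedComponentsWithStats(white);i=1+np.argmax(st[1:,4])
print(cv2.minAreaRect(np.argwhere(l==i)[:,::-1].astype(np.float32)))
for p in cv2.boxPoints(cv2.minAreaRect(np.argwhere(l==i)[:,::-1].astype(np.float32))): print(p,ray('top',*p,.024))
```

```text
green 0 nan nan [nan nan nan]
red 0 nan nan [nan nan nan]
holder 412 355.876213592233 230.42233009708738 [0.54162758 0.00428932 0.048     ]
((341.2000427246094, 227.3365478515625), (87.9623794555664, 80.4476547241211), 74.98163604736328)
[290.95337 195.28078] [0.61151286 0.12775711 0.024     ]
[368.65314 174.4345 ] [ 0.65155178 -0.02298     0.024     ]
[391.44672 259.39233] [ 0.48689002 -0.06546373  0.024     ]
[313.74695 280.2386 ] [0.44740616 0.08405871 0.024     ]<stdin>:7: RuntimeWarning: Mean of empty slice.
  ret = ret.dtype.type(ret / rcount)
```

View pics/crop0.png

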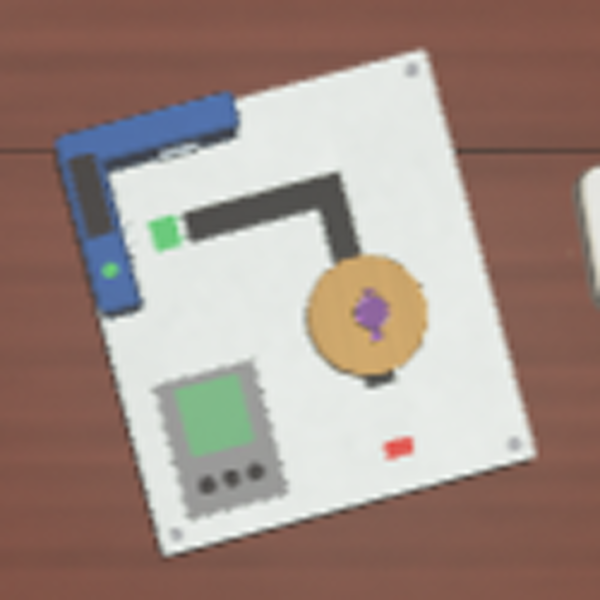

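The crop shows the holder at crop (367,315) on the long leg with its purple-lidded tube, and the bay and green mark at upper left. The choice holds. Next I fit the reader pose from the deck corners.

```bash
cat > fit.py <<'E'
from h import *
def fit(model,world):
    m=np.array(model,float);w=np.array(world)
    mc,wc=m.mean(0),w.mean(0);a=((m-mc)@[1,1j]);b=((w-wc)@[1,1j])
    th=np.angle((a.conj()*b).sum());R=np.array([[np.cos(th),-np.sin(th)],[np.sin(th),np.cos(th)]])
    t=wc-R@mc;return th,R,t,(w-(m@R.T+t))
E
python3 - <<'E'
from fit import *
pts={(427,50):(.087,-.079),(535,456):(-.087,-.079),(165,555):(-.087,.079),(339,174):(.0465,-.0315)}
w=[ray('top',280+u/4.8-.4,165+v/4.8-.4,.024)[:2] for u,v in pts]
th,R,t,res=fit(list(pts.values()),w);print(np.degrees(th),th,t,'res mm',res*1000)
for n,p in dict(start=(-.035,-.025),corner=(.04,-.025),end=(.04,.03)).items():
    print(n,R@p+t)
hw=ray('top',355.9,230.4,.048)[:2];print('holder in reader',R.T@(hw-t))
c=optics.camera_info('wrist');print('wristcam',-np.array(c['R']).T@c['t'],np.array(c['R'])[2])
b=R@[-.10,-.025]+t
print('behind start (-100,-25)',b)
E
```

```text
14.618566206428458 0.25514211222295363 [0.54897102 0.03158341] res mm [[-2.67699441  0.11478374]
 [ 1.76805127  2.10317563]
 [ 2.58162251 -2.4479525 ]
 [-1.67267937  0.22999312]]
start [ 0.52141363 -0.00144068]
corner [0.59398569 0.01748804]
end [0.58010463 0.07070755]
holder in reader [-0.01396515 -0.02461118]
wristcam [0.16444524 0.60793684 0.37429484] [ 0.29081948 -0.12091286 -0.94910701]
behind start (-100,-25) [ 0.45851785 -0.01784557]
```

```bash
cat >> fit.py <<'E'
from scipy.spatial.transform import Rotation as Ro
def rem(xyz,yaw):
    "move remaining to world xyz with tool y along reader y (yaw), tool down, in row units"
    s=state();q=s['tool_rot'];T=Ro.from_quat([q[1],q[2],q[3],q[0]])
    c,n=np.cos(yaw),np.sin(yaw)
    G=Ro.from_matrix(np.array([[-c,-n,0],[-n,c,0],[0,0,-1]]))
    d=T.inv().apply(np.array(xyz)-s['tool_pos'])/.8
    print('t',s['time'],'tcp',np.round(s['tool_pos'],4),'F',np.round(s['contact_force'],1),'\n d',np.round(d,4),'r',np.round((T.inv()*G).as_rotvec()/1.5,4))
E
python3 -m inch '[{"dx":-0.5585,"dy":-0.567,"dz":0.1,"rz":-0.43},{"dx":-0.5585,"dy":-0.567,"dz":0.1,"rz":-0.43},{"dx":-0.5585,"dy":-0.567,"dz":0.1,"rz":-0.43},{"dx":-0.5585,"dy":-0.567,"dz":0.1,"rz":-0.43},{"dx":-0.5585,"dy":-0.567,"dz":0.1,"rz":-0.43}]' -1
python3 -c "
from fit import *
rem([.478,-.013,.15],.255)"
```

```text
t 0.8 tcp [0.2392 0.5774 0.2313] F [ 0.4 -0.4  0.2] 
 d [-0.5582 -0.5676  0.1016] r [ 0.      0.     -0.4319]validation failed for argument at $[0]...
```

```bash
python3 -m inch '[{"dx":-0.5585,"dy":-0.567,"dz":0.1,"rx":0,"ry":0,"rz":-0.43},{"dx":-0.5585,"dy":-0.567,"dz":0.1,"rx":0,"ry":0,"rz":-0.43},{"dx":-0.5585,"dy":-0.567,"dz":0.1,"rx":0,"ry":0,"rz":-0.43},{"dx":-0.5585,"dy":-0.567,"dz":0.1,"rx":0,"ry":0,"rz":-0.43},{"dx":-0.5585,"dy":-0.567,"dz":0.1,"rx":0,"ry":0,"rz":-0.43}]' -1
python3 -c "
from fit import *
rem([.478,-.013,.15],.255)"
```

```text
time: 1.3
tool_pos: [0.3304, 0.3525, 0.2012]
tool_rot: [0.0, -0.128, 0.992, 0.0]
contact_force: [1.1, -0.3, -0.2]
gripper_width: 0.148
grasp_force: 0.0
t 1.3 tcp [0.3304 0.3525 0.2012] F [ 1.1 -0.3 -0.2] 
 d [-0.0622 -0.4888  0.0638] r [0.0002 0.0006 0.0014]
```

```bash
python3 -m inch '[{"dx":-0.06,"dy":-0.48,"dz":0.06,"rx":0,"ry":0,"rz":0},{"dx":-0.06,"dy":-0.48,"dz":0.06,"rx":0,"ry":0,"rz":0},{"dx":-0.06,"dy":-0.48,"dz":0.06,"rx":0,"ry":0,"rz":0},{"dx":-0.06,"dy":-0.48,"dz":0.06,"rx":0,"ry":0,"rz":0},{"dx":-0.06,"dy":-0.48,"dz":0.06,"rx":0,"ry":0,"rz":0}]' -1
python3 -c "
from fit import *
rem([.478,-.013,.15],.255)"
```

```text
time: 1.8
tool_pos: [0.4218, 0.1213, 0.1706]
tool_rot: [0.001, -0.126, 0.992, 0.0]
contact_force: [1.3, 0.8, 0.4]
gripper_width: 0.0
grasp_force: 0.0
t 1.8 tcp [0.4218 0.1213 0.1706] F [1.3 0.8 0.4] 
 d [-0.0261 -0.1802  0.0258] r [-0.0001  0.0011 -0.0018]
```

```bash
python3 -m inch '[{"dx":-0.024,"dy":-0.17,"dz":0.024,"rx":0,"ry":0,"rz":0},{"dx":-0.024,"dy":-0.17,"dz":0.024,"rx":0,"ry":0,"rz":0},{"dx":-0.024,"dy":-0.17,"dz":0.024,"rx":0,"ry":0,"rz":0},{"dx":-0.024,"dy":-0.17,"dz":0.024,"rx":0,"ry":0,"rz":0},{"dx":-0.024,"dy":-0.17,"dz":0.024,"rx":0,"ry":0,"rz":0}]' -1
python3 -c "
from fit import *
rem([.478,-.013,.15],.255)
save('wrist','w0.png')"
```

```text
time: 2.3
tool_pos: [0.4738, -0.0043, 0.151]
tool_rot: [-0.0, -0.125, 0.992, 0.0]
contact_force: [-0.2, 0.6, 0.0]
gripper_width: -0.003
grasp_force: 0.0
t 2.3 tcp [ 0.4738 -0.0043  0.151 ] F [-0.2  0.6  0. ] 
 d [-0.0024 -0.0118  0.0012] r [ 0.0004 -0.0003 -0.0032]
```

View pics/w0.png

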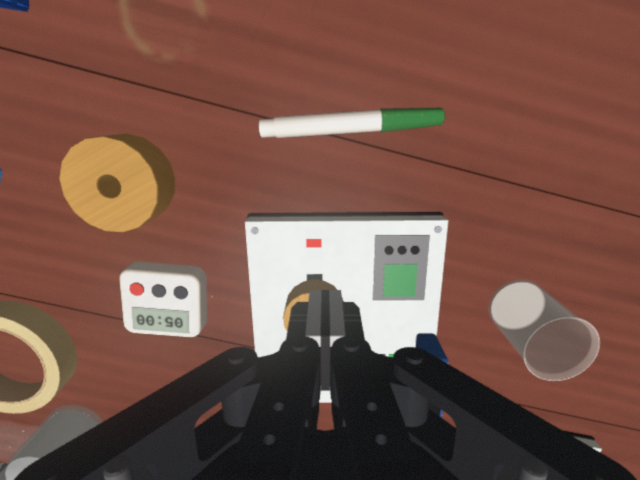

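The wrist view shows the deck's front corners at (247,220) and (447,219), parallel to the hand. The red mark is at (314,243) and the slot's beginning is above the holder at (314,277).

Run:
```python
from fit import *
s=state();print(s['tool_pos'])
im=cv2.cvtColor(cv2.imread('pics/w0.png'),cv2.COLOR_BGR2HSV).astype(int)
h,sa,v=im[...,0],im[...,1],im[...,2]
r=((h<6)|(h>174))&(sa>120)&(v>150);r[:235]=0;r[252:]=0;r[:,:300]=0;r[:,330:]=0
ys,xs=np.nonzero(r);print('red',len(xs),xs.mean(),ys.mean())
w=(sa<45)&(v>170)
for row in(235,280,320): x=np.nonzero(w[row,230:470])[0]+230;print(row,x.min(),x.max())
for col in(270,350): y=np.nonzero(w[200:300,col])[0]+200;print(col,y.min())
fr=[(247,220),(447,219)]
W=[ray('wrist',*p,.024)[:2] for p in fr];print(W, np.linalg.norm(W[0]-W[1]))
e=(W[1]-W[0]);th=np.arctan2(e[1],e[0])-np.pi/2;R=np.array([[np.cos(th),-np.sin(th)],[np.sin(th),np.cos(th)]])
t=(W[0]+W[1])/2-R@[-.087,0];print('yaw',np.degrees(th),t)
rd=ray('wrist',314,243,.024)[:2];print('red in reader',R.T@(rd-t))
print('tip proj',proj('wrist',s['tool_pos']))
```

```text
[ 0.47372267 -0.00351635  0.15116573]
red 98 313.5 243.0
235 246 446
280 249 442
320 252 437
270 221
350 221
[array([ 0.48504784, -0.06215893]), array([0.44647094, 0.08466044])] 0.15180284835647284
yaw 14.721745893275772 [0.5499033  0.03335963]
red in reader [-0.0682054  -0.02528194]
tip proj [325.76623898 308.38605612]
```

```bash
cat >> fit.py <<'E'
YAW=.256;TT=np.array([.5483,.0322]);RR=np.array([[np.cos(YAW),-np.sin(YAW)],[np.sin(YAW),np.cos(YAW)]])
def go(x,y,z):
    "remaining to a target given in reader mm"
    p=np.array(state()['tool_pos'][:2]);print('tcp in reader mm',np.round(RR.T@(p-TT)*1e3,1))
    rem([*(RR@[x/1e3,y/1e3]+TT),z/1e3],YAW)
E
python3 -c "
from fit import *
go(-75,-25,34)"
```

```text
tcp in reader mm [-81.2 -15.7]
t 2.35 tcp [ 0.4737 -0.0035  0.1512] F [-0.6  0.2  1.2] 
 d [-0.0078 -0.0117  0.1465] r [ 0.0003 -0.     -0.0028]
```

```bash
python3 -m inch '[{"dx":-0.0078,"dy":-0.0117,"dz":0.06,"rx":0,"ry":0,"rz":-0.0028},{"dx":-0.0078,"dy":-0.0117,"dz":0.11,"rx":0,"ry":0,"rz":-0.0028},{"dx":-0.0078,"dy":-0.0117,"dz":0.135,"rx":0,"ry":0,"rz":-0.0028},{"dx":-0.0078,"dy":-0.0117,"dz":0.146,"rx":0,"ry":0,"rz":-0.0028},{"dx":-0.0078,"dy":-0.0117,"dz":0.146,"rx":0,"ry":0,"rz":-0.0028}]' -1
python3 -c "
from fit import *
go(-52,-25,34);save('scene','s1.png')
im=cv2.imread('pics/s1.png');cv2.imwrite('pics/s1c.png',cv2.resize(im[190:350,220:440],(770,560),interpolation=cv2.INTER_CUBIC))"
```

```text
time: 2.85
tool_pos: [0.4813, -0.01, 0.0336]
tool_rot: [-0.001, -0.129, 0.992, 0.0]
contact_force: [-0.4, 0.6, 0.1]
gripper_width: 0.001
grasp_force: 0.0
tcp in reader mm [-75.5 -23.9]
t 2.85 tcp [ 0.4813 -0.01    0.0336] F [-0.4  0.6  0.1] 
 d [-0.0293 -0.0014 -0.0006] r [ 0.0006 -0.0012  0.0014]
```

View pics/s1c.png

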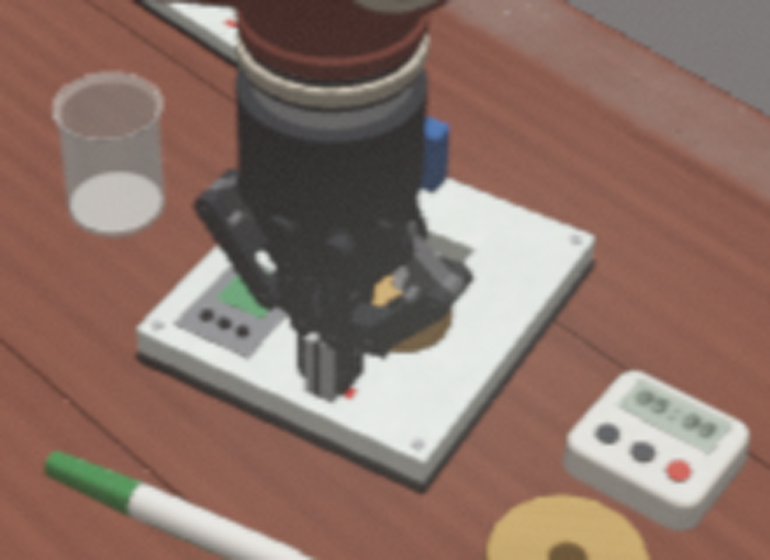

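The scene crop shows the closed fingertips at crop (325,395), standing on the deck behind the holder. The finger linkages flare sideways along tool y, so I'll turn the hand 90° for the short leg to keep them away from the tube. First I push along the long leg.

```bash
python3 -m inch '[{"dx":-0.010,"dy":-0.0014,"dz":0,"rx":0,"ry":0,"rz":0},{"dx":-0.020,"dy":-0.0014,"dz":0,"rx":0,"ry":0,"rz":0},{"dx":-0.028,"dy":-0.0014,"dz":0,"rx":0,"ry":0,"rz":0},{"dx":-0.033,"dy":-0.0014,"dz":0,"rx":0,"ry":0,"rz":0},{"dx":-0.038,"dy":-0.0014,"dz":0,"rx":0,"ry":0,"rz":0}]' -1
python3 -m inch '[{"dx":-0.005,"dy":0,"dz":0,"rx":0,"ry":0,"rz":0},{"dx":-0.010,"dy":0,"dz":0,"rx":0,"ry":0,"rz":0},{"dx":-0.015,"dy":0,"dz":0,"rx":0,"ry":0,"rz":0},{"dx":-0.020,"dy":0,"dz":0,"rx":0,"ry":0,"rz":0},{"dx":-0.025,"dy":0,"dz":0,"rx":0,"ry":0,"rz":0}]' -1
python3 -c "
from fit import *
go(5,-25,34)"
```

```text
time: 3.4
tool_pos: [0.5122, -0.0046, 0.0346]
tool_rot: [-0.0, -0.128, 0.992, -0.0]
contact_force: [-2.1, -1.6, 1.3]
gripper_width: 0.004
grasp_force: 0.9
time: 3.9
tool_pos: [0.5315, 0.0006, 0.0342]
tool_rot: [-0.0, -0.128, 0.992, 0.0]
contact_force: [-1.7, 0.0, 0.8]
gripper_width: 0.003
grasp_force: 0.9
tcp in reader mm [-24.3 -26.3]
t 3.9 tcp [0.5315 0.0006 0.0342] F [-1.7  0.   0.8] 
 d [-0.0366  0.0016  0.0003] r [ 0.0001 -0.0001  0.0002]
```

```bash
python3 -m inch '[{"dx":-0.005,"dy":0.0005,"dz":0,"rx":0,"ry":0,"rz":0},{"dx":-0.010,"dy":0.001,"dz":0,"rx":0,"ry":0,"rz":0},{"dx":-0.015,"dy":0.0015,"dz":0,"rx":0,"ry":0,"rz":0},{"dx":-0.020,"dy":0.0015,"dz":0,"rx":0,"ry":0,"rz":0},{"dx":-0.025,"dy":0.0015,"dz":0,"rx":0,"ry":0,"rz":0}]' -1
python3 -m inch '[{"dx":-0.003,"dy":0,"dz":0,"rx":0,"ry":0,"rz":0},{"dx":-0.006,"dy":0,"dz":0,"rx":0,"ry":0,"rz":0},{"dx":-0.009,"dy":0,"dz":0,"rx":0,"ry":0,"rz":0},{"dx":-0.010,"dy":0,"dz":0,"rx":0,"ry":0,"rz":0},{"dx":-0.010,"dy":0,"dz":0,"rx":0,"ry":0,"rz":0}]' -1
python3 -c "
from fit import *
go(5,-25,34)"
```

```text
time: 4.4
tool_pos: [0.5504, 0.0069, 0.0343]
tool_rot: [-0.0, -0.128, 0.992, 0.0]
contact_force: [-2.0, 0.8, 1.7]
gripper_width: -0.0
grasp_force: 1.0
time: 4.9
tool_pos: [0.5583, 0.0088, 0.0343]
tool_rot: [0.0, -0.128, 0.992, -0.0]
contact_force: [-0.9, 0.8, 0.0]
gripper_width: -0.001
grasp_force: 0.3
tcp in reader mm [  3.8 -25.1]
t 4.9 tcp [0.5583 0.0088 0.0343] F [-0.9  0.8  0. ] 
 d [-0.0015  0.0002  0.0004] r [-0.0001  0.0004  0.0003]
```

Not yet against the wall. I'll push in small steps and watch the force.

```bash
python3 -m inch '[{"dx":-0.001,"dy":0,"dz":0,"rx":0,"ry":0,"rz":0},{"dx":-0.002,"dy":0,"dz":0,"rx":0,"ry":0,"rz":0},{"dx":-0.003,"dy":0,"dz":0,"rx":0,"ry":0,"rz":0},{"dx":-0.003,"dy":0,"dz":0,"rx":0,"ry":0,"rz":0},{"dx":-0.003,"dy":0,"dz":0,"rx":0,"ry":0,"rz":0}]' -1
python3 - <<'E'
from fit import *
go(5,-25,34);save('top','t1.png')
im=cv2.imread('pics/t1.png');cv2.imwrite('pics/t1c.png',cv2.resize(im[165:290,280:405],(600,600),interpolation=cv2.INTER_CUBIC))
for c in('top','scene'):
    for d in nets.outline_of(c,'holder') if c=='top' else []:
        print(c,d['confidence'],d['bbox'],RR.T@(ray(c,*d['bbox'][:2],.048)[:2]-TT))
print(state()['joint_pos'])
E
```

```text
time: 5.4
tool_pos: [0.5605, 0.0094, 0.0344]
tool_rot: [0.0, -0.128, 0.992, -0.0]
contact_force: [-2.0, 0.5, -0.8]
gripper_width: 0.003
grasp_force: 0.4
tcp in reader mm [  6.  -25.1]
t 5.4 tcp [0.5605 0.0094 0.0344] F [-2.   0.5 -0.8] 
 d [0.0012 0.0002 0.0005] r [-0.      0.0002  0.0003]
top 0.6 [440.2, 266.0, 40.8, 37.4] [-0.11828467 -0.16031817]
[-1.16035953e-01  1.07254323e-01  1.90692509e+00  3.56646786e-05
  1.12711629e+00 -1.94323786e+00]
```

View pics/t1c.png

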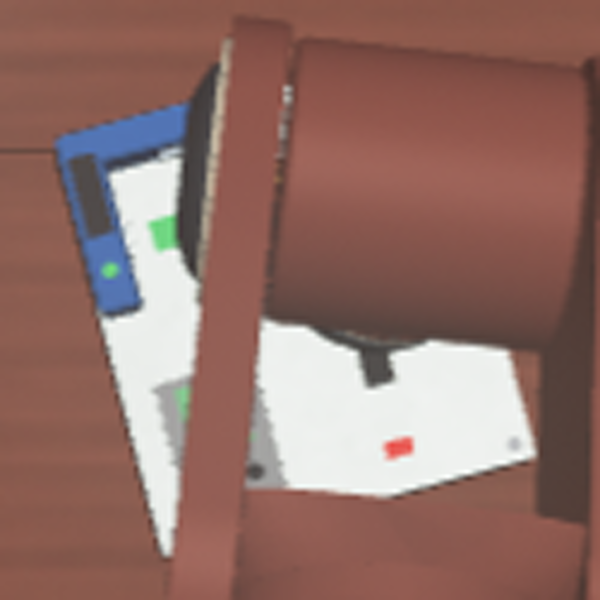

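```bash
python3 -m inch '[{"dx":-0.001,"dy":0,"dz":0,"rx":0,"ry":0,"rz":0},{"dx":-0.002,"dy":0,"dz":0,"rx":0,"ry":0,"rz":0},{"dx":-0.003,"dy":0,"dz":0,"rx":0,"ry":0,"rz":0},{"dx":-0.003,"dy":0,"dz":0,"rx":0,"ry":0,"rz":0},{"dx":-0.003,"dy":0,"dz":0,"rx":0,"ry":0,"rz":0}]' -1
python3 -c "
from fit import *
go(5,-25,34)"
```

```text
time: 6.0
tool_pos: [0.5619, 0.0099, 0.0343]
tool_rot: [-0.001, -0.128, 0.992, -0.0]
contact_force: [-4.4, 0.3, 2.4]
gripper_width: 0.003
grasp_force: 2.5
tcp in reader mm [  7.5 -25.1]
t 6.0 tcp [0.5619 0.0099 0.0343] F [-4.4  0.3  2.4] 
 d [0.0032 0.0001 0.0003] r [ 0.0002 -0.0015  0.0004]
```

```bash
python3 -m inch '[{"dx":-0.001,"dy":0,"dz":0,"rx":0,"ry":0,"rz":0},{"dx":-0.002,"dy":0,"dz":0,"rx":0,"ry":0,"rz":0},{"dx":-0.002,"dy":0,"dz":0,"rx":0,"ry":0,"rz":0},{"dx":-0.002,"dy":0,"dz":0,"rx":0,"ry":0,"rz":0}]' -1
python3 -c "
from fit import *
go(5,-25,34)"
```

```text
time: 6.4
tool_pos: [0.5621, 0.0099, 0.0342]
tool_rot: [-0.003, -0.128, 0.992, -0.0]
contact_force: [-11.1, -2.1, 7.5]
gripper_width: 0.002
grasp_force: 5.4
tcp in reader mm [  7.7 -25. ]
t 6.4 tcp [0.5621 0.0099 0.0342] F [-11.1  -2.1   7.5] 
 d [0.0033 0.     0.0003] r [ 0.0004 -0.0042  0.0005]
```

Force of 11 N with no travel, so the holder is in the corner. I'll back off, rise and turn the hand −90° (J6 limits rule out +90°).

```bash
python3 -m inch '[{"dx":0.015,"dy":0,"dz":0,"rx":0,"ry":0,"rz":0},{"dx":0.045,"dy":0,"dz":0,"rx":0,"ry":0,"rz":0},{"dx":0.045,"dy":0,"dz":-0.05,"rx":0,"ry":0,"rz":0},{"dx":0.045,"dy":0,"dz":-0.1,"rx":0,"ry":0,"rz":0},{"dx":0.045,"dy":0,"dz":-0.13,"rx":0,"ry":0,"rz":0}]' -1
python3 - <<'E'
from fit import *
go(-29,-25,140)
save('wrist','w2.png')
for n in('holder','sample_tube'):
    for d in nets.boxes_of('wrist',n):
        z=.048 if n=='holder' else .07
        print(n,d['confidence'],d['bbox'],RR.T@(ray('wrist',*d['bbox'][:2],z)[:2]-TT)*1e3)
E
```

```text
time: 6.9
tool_pos: [0.5309, 0.0009, 0.1419]
tool_rot: [0.003, -0.128, 0.992, -0.001]
contact_force: [0.9, -0.6, 0.5]
gripper_width: 0.001
grasp_force: 0.0
tcp in reader mm [-24.7 -25.9]
t 6.9 tcp [0.5309 0.0009 0.1419] F [ 0.9 -0.6  0.5] 
 d [0.0054 0.0011 0.0024] r [-0.0015  0.0041  0.0001]
holder 0.86 [323.0, 292.6, 58.3, 19.9] [ 19.88750769 -28.78875014]
holder 0.63 [107.4, 91.7, 126.4, 117.7] [-114.8720547  -158.42146728]
```

View pics/w2.png

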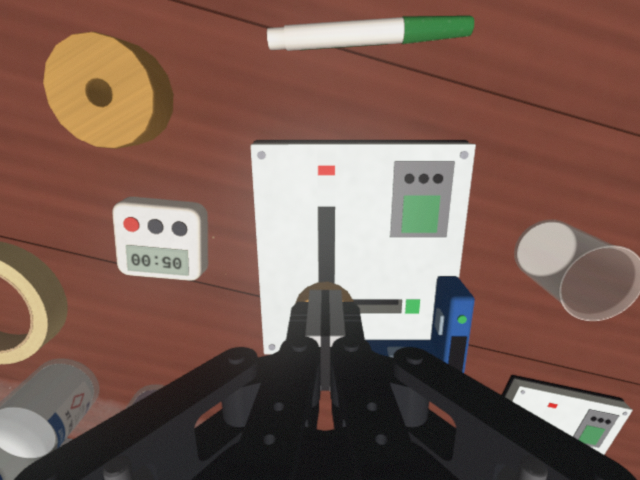

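The wrist view shows the holder in the corner at (323,300), the long leg free behind it and the short leg running right to the green mark at (412,306).

```bash
sed -i 's/def go(x,y,z):/def go(x,y,z,dyaw=0):/; s/z\/1e3\],YAW)/z\/1e3],YAW+dyaw)/' fit.py
python3 -m inch '[{"dx":0,"dy":0,"dz":0,"rx":0,"ry":0,"rz":0.1},{"dx":0,"dy":0,"dz":0,"rx":0,"ry":0,"rz":0.2},{"dx":0,"dy":0,"dz":0,"rx":0,"ry":0,"rz":0.3},{"dx":0,"dy":0,"dz":0,"rx":0,"ry":0,"rz":0.4},{"dx":0,"dy":0,"dz":0,"rx":0,"ry":0,"rz":0.5}]' -1
python3 -c "
from fit import *
go(40,-76,140,-np.pi/2)"
```

```text
time: 7.55
tool_pos: [0.5283, 0.0014, 0.136]
tool_rot: [-0.001, 0.247, 0.969, -0.0]
contact_force: [-0.7, 0.0, -0.4]
gripper_width: 0.001
grasp_force: 0.0
tcp in reader mm [-27.2 -24.7]
t 7.55 tcp [0.5283 0.0014 0.136 ] F [-0.7  0.  -0.4] 
 d [-0.105   0.011  -0.0052] r [-0.0012 -0.0014  0.5433]
```

```bash
python3 -m inch '[{"dx":-0.1,"dy":0.011,"dz":-0.005,"rx":-0.001,"ry":-0.0014,"rz":0.543},{"dx":-0.105,"dy":0.011,"dz":-0.005,"rx":-0.001,"ry":-0.0014,"rz":0.543},{"dx":-0.105,"dy":0.011,"dz":-0.005,"rx":-0.001,"ry":-0.0014,"rz":0.543},{"dx":-0.105,"dy":0.011,"dz":-0.005,"rx":-0.001,"ry":-0.0014,"rz":0.543},{"dx":-0.105,"dy":0.011,"dz":-0.005,"rx":-0.001,"ry":-0.0014,"rz":0.543}]' -1
python3 -m inch '[{"dx":0,"dy":0,"dz":0,"rx":0,"ry":0,"rz":0.05},{"dx":0,"dy":0,"dz":0,"rx":0,"ry":0,"rz":0.05}]' -1
python3 -c "
from fit import *
go(40,-76,34,-np.pi/2)"
```

```text
time: 8.05
tool_pos: [0.6067, -0.0308, 0.1396]
tool_rot: [-0.0, 0.585, 0.811, -0.0]
contact_force: [-0.4, 0.0, -0.6]
gripper_width: -0.0
grasp_force: 0.0
time: 8.25
tool_pos: [0.6065, -0.0307, 0.14]
tool_rot: [-0.0, 0.613, 0.79, -0.0]
contact_force: [-0.3, 0.7, -0.0]
gripper_width: -0.001
grasp_force: 0.0
tcp in reader mm [ 40.4 -75.6]
t 8.25 tcp [ 0.6065 -0.0307  0.14  ] F [-0.3  0.7 -0. ] 
 d [-0.0005 -0.0004  0.1325] r [-0.0003 -0.0001 -0.0025]
```

```bash
python3 -m inch '[{"dx":0,"dy":0,"dz":0.06,"rx":0,"ry":0,"rz":-0.0025},{"dx":0,"dy":0,"dz":0.11,"rx":0,"ry":0,"rz":-0.0025},{"dx":0,"dy":0,"dz":0.132,"rx":0,"ry":0,"rz":-0.0025},{"dx":0,"dy":0,"dz":0.132,"rx":0,"ry":0,"rz":-0.0025}]' -1
python3 -m inch '[{"dx":0.008,"dy":0,"dz":0,"rx":0,"ry":0,"rz":0},{"dx":0.015,"dy":0,"dz":0,"rx":0,"ry":0,"rz":0},{"dx":0.020,"dy":0,"dz":0,"rx":0,"ry":0,"rz":0},{"dx":0.025,"dy":0,"dz":0,"rx":0,"ry":0,"rz":0},{"dx":0.030,"dy":0,"dz":0,"rx":0,"ry":0,"rz":0}]' -1
python3 -c "
from fit import *
go(40,-4,34,-np.pi/2)"
```

```text
time: 8.65
tool_pos: [0.6037, -0.0302, 0.0313]
tool_rot: [-0.003, 0.61, 0.792, -0.002]
contact_force: [-0.1, 1.1, -0.5]
gripper_width: -0.003
grasp_force: 0.0
time: 9.15
tool_pos: [0.6028, -0.0077, 0.0383]
tool_rot: [0.003, 0.611, 0.792, 0.001]
contact_force: [0.4, -1.9, 1.8]
gripper_width: 0.003
grasp_force: 1.0
tcp in reader mm [ 42.7 -52.4]
t 9.15 tcp [ 0.6028 -0.0077  0.0383] F [ 0.4 -1.9  1.8] 
 d [ 0.0605 -0.0033  0.0052] r [0.0032 0.002  0.0002]
```

```bash
python3 -m inch '[{"dx":0.005,"dy":-0.001,"dz":0.002,"rx":0.003,"ry":0.002,"rz":0},{"dx":0.010,"dy":-0.002,"dz":0.004,"rx":0.003,"ry":0.002,"rz":0},{"dx":0.015,"dy":-0.003,"dz":0.004,"rx":0.003,"ry":0.002,"rz":0},{"dx":0.020,"dy":-0.003,"dz":0.004,"rx":0.003,"ry":0.002,"rz":0},{"dx":0.025,"dy":-0.003,"dz":0.004,"rx":0.003,"ry":0.002,"rz":0}]' -1
python3 -c "
from fit import *
go(40,-4,34,-np.pi/2)"
```

```text
time: 9.65
tool_pos: [0.5939, 0.0115, 0.0332]
tool_rot: [-0.002, 0.611, 0.792, -0.001]
contact_force: [1.0, -1.0, 1.0]
gripper_width: 0.001
grasp_force: 0.7
tcp in reader mm [ 38.9 -31.6]
t 9.65 tcp [0.5939 0.0115 0.0332] F [ 1. -1.  1.] 
 d [ 0.0345  0.0014 -0.0009] r [-0.0021 -0.0015 -0.    ]
```

```bash
python3 -m inch '[{"dx":0.005,"dy":0.0005,"dz":0,"rx":0,"ry":0,"rz":0},{"dx":0.010,"dy":0.0005,"dz":0,"rx":0,"ry":0,"rz":0},{"dx":0.015,"dy":0.0005,"dz":0,"rx":0,"ry":0,"rz":0},{"dx":0.020,"dy":0.0005,"dz":0,"rx":0,"ry":0,"rz":0},{"dx":0.024,"dy":0.0005,"dz":0,"rx":0,"ry":0,"rz":0}]' -1
python3 -m inch '[{"dx":0.002,"dy":0,"dz":0,"rx":0,"ry":0,"rz":0},{"dx":0.004,"dy":0,"dz":0,"rx":0,"ry":0,"rz":0},{"dx":0.006,"dy":0,"dz":0,"rx":0,"ry":0,"rz":0},{"dx":0.007,"dy":0,"dz":0,"rx":0,"ry":0,"rz":0},{"dx":0.007,"dy":0,"dz":0,"rx":0,"ry":0,"rz":0}]' -1
python3 -c "
from fit import *
go(40,-4,34,-np.pi/2)"
```

```text
time: 10.15
tool_pos: [0.5895, 0.0303, 0.0333]
tool_rot: [-0.002, 0.611, 0.792, -0.0]
contact_force: [0.3, -1.3, -0.5]
gripper_width: 0.004
grasp_force: 0.3
time: 10.65
tool_pos: [0.5884, 0.0353, 0.0335]
tool_rot: [-0.002, 0.611, 0.792, -0.0]
contact_force: [0.4, -0.5, -0.3]
gripper_width: -0.002
grasp_force: 0.1
tcp in reader mm [39.6 -7.2]
t 10.65 tcp [0.5884 0.0353 0.0335] F [ 0.4 -0.5 -0.3] 
 d [ 0.004   0.0006 -0.0006] r [-0.0017 -0.0013 -0.    ]
```

```bash
python3 -m inch '[{"dx":0.001,"dy":0,"dz":0,"rx":0,"ry":0,"rz":0},{"dx":0.002,"dy":0,"dz":0,"rx":0,"ry":0,"rz":0},{"dx":0.003,"dy":0,"dz":0,"rx":0,"ry":0,"rz":0},{"dx":0.004,"dy":0,"dz":0,"rx":0,"ry":0,"rz":0},{"dx":0.004,"dy":0,"dz":0,"rx":0,"ry":0,"rz":0}]' -1
python3 -m inch '[{"dx":0.001,"dy":0,"dz":0,"rx":0,"ry":0,"rz":0},{"dx":0.002,"dy":0,"dz":0,"rx":0,"ry":0,"rz":0},{"dx":0.002,"dy":0,"dz":0,"rx":0,"ry":0,"rz":0}]' -1
python3 -c "
from fit import *
go(40,-4,34,-np.pi/2)"
```

```text
time: 11.15
tool_pos: [0.5882, 0.0375, 0.0341]
tool_rot: [-0.0, 0.611, 0.792, -0.001]
contact_force: [0.7, -5.1, 0.5]
gripper_width: 0.0
grasp_force: 2.6
time: 11.45
tool_pos: [0.5885, 0.0381, 0.0346]
tool_rot: [0.001, 0.611, 0.792, -0.001]
contact_force: [1.1, -8.3, 2.3]
gripper_width: -0.004
grasp_force: 4.2
tcp in reader mm [40.4 -4.5]
t 11.45 tcp [0.5885 0.0381 0.0346] F [ 1.1 -8.3  2.3] 
 d [ 0.0006 -0.0005  0.0007] r [-0.0005  0.0014  0.    ]
```

Force rises to 8 N at the expected end position (TCP y −4.5 mm, expected −4). Now I withdraw and check.

```bash
python3 -m inch '[{"dx":-0.015,"dy":0,"dz":0,"rx":0,"ry":0,"rz":0},{"dx":-0.045,"dy":0,"dz":0,"rx":0,"ry":0,"rz":0},{"dx":-0.045,"dy":0,"dz":-0.05,"rx":0,"ry":0,"rz":0},{"dx":-0.045,"dy":0,"dz":-0.1,"rx":0,"ry":0,"rz":0},{"dx":-0.045,"dy":0,"dz":-0.16,"rx":0,"ry":0,"rz":0}]' -1
python3 -m inch '[{"dx":-0.06,"dy":0,"dz":-0.05,"rx":0,"ry":0,"rz":0},{"dx":-0.12,"dy":0,"dz":-0.05,"rx":0,"ry":0,"rz":0},{"dx":-0.18,"dy":0,"dz":-0.05,"rx":0,"ry":0,"rz":0},{"dx":-0.23,"dy":0,"dz":-0.05,"rx":0,"ry":0,"rz":0},{"dx":-0.23,"dy":0,"dz":-0.05,"rx":0,"ry":0,"rz":0}]' -1
python3 - <<'E'
from fit import *
im=save('top','t3.png')
for d in nets.boxes_of('top','holder'): print(d['confidence'],d['bbox'],RR.T@(ray('top',*d['bbox'][:2],.048)[:2]-TT)*1e3)
a=cv2.resize(im[165:290,280:405],(400,400),interpolation=cv2.INTER_CUBIC)
b=save('scene','s3.png');b=cv2.resize(b[200:330,250:400],(400,400),interpolation=cv2.INTER_CUBIC)
cv2.imwrite('pics/fin.png',np.hstack([a,b])[:,:,::-1])
E
```

```text
time: 11.95
tool_pos: [0.5951, 0.0051, 0.1606]
tool_rot: [-0.004, 0.611, 0.791, -0.001]
contact_force: [0.5, -1.1, -0.7]
gripper_width: -0.001
grasp_force: 0.0
time: 12.45
tool_pos: [0.6437, -0.1781, 0.2005]
tool_rot: [-0.002, 0.613, 0.79, -0.0]
contact_force: [-0.1, -0.4, -0.2]
gripper_width: -0.003
grasp_force: 0.0
0.94 [318.7, 210.8, 26.8, 29.7] [40.12755729 32.66778025]
0.94 [438.9, 264.2, 40.0, 35.8] [-114.42584613 -158.87035494]
```

View pics/fin.png

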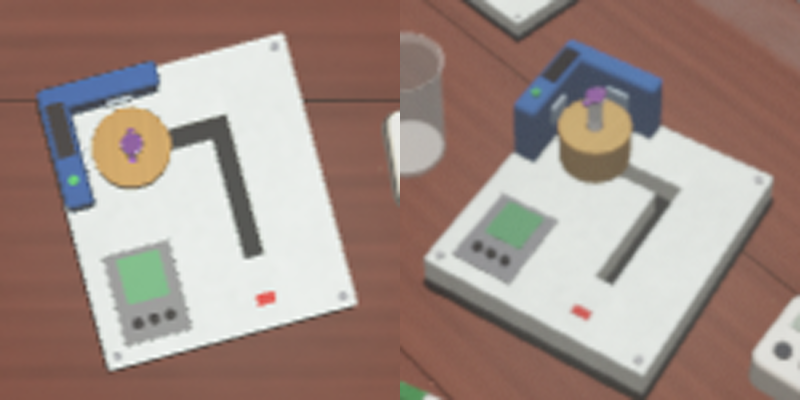

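The final views show the holder in the bay at (131,147) of the left crop, covering the green mark. It measures (40,33) mm against (40,30) mm, flat with the tube upright and the hand clear.

```bash
python3 -c "
from plant import ticket
print(ticket.job_done())"
```

```text
the job is handed in; nothing more can be done
None
```

The holder was pushed to the corner and then home against the slot's end in the blue bay; the last pictures show the tube upright and the hand clear, and the job is handed in (no verdict was returned).

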